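# Scoop the tube caps out of the chips and start the cap washer

## Robot

A 7-joint arm with a two-finger parallel gripper is mounted at the origin on the work surface. World frame = base frame: x ahead of the robot, y to its left, z up, the work surface at z = 0. Lengths are in mm, angles in rad, forces in N, time in s.
With the tool pointing down it reaches from about 400 to 875 mm from the base axis. Payload 19.3 kg.
Tool frame: the origin (TCP) lies at the centre of the arm's flange, where the gripper is bolted on; the fingertips stand 173 mm ahead of it and the grasp point (between the pads) lies 155 mm ahead of it; z points along the fingers, y is the line along which they close (so a half turn about z gives the same grasp; the last joint's range is limited). The gripper opens to 85 mm and grips with 20 to 120 N. Pads are 22 mm wide; open, the fingers measure 114 mm over their backs; the gripper's body (76 mm by 85 mm) begins 54 mm behind the grasp point. The pads swing forward as they close: fully open they stand 13 mm farther back than shut.
Start: joints at [1.056, 0.521, -0.036, 1.599, 0.021, 1.021, -0.113], TCP at [268.897, -564.193, 404.691] pointing down, gripper open.
Joint ranges: [-2.91, 2.91], [-0.3, 2.13], [-1.5, 1.42], [0.17, 2.43], [-1.26, 4.41], [0.16, 1.93], [-2.52, 2.52]. Speed limits (rad/s): [1.89, 1.89, 2.39, 2.39, 3.01, 3.01, 3.01].

## Interface

Orientations are given as a unit quaternion [w, x, y, z].
In Python, from bench import bot, imaging, spot_in, silhouettes gives the robot as it stands. The module is installed in compiled form; this text tells all that it offers.
- The arm moves only by the tool arm_command, never from a script. Its argument "deltas" is a list of rows, each a list of 5 numbers: the gripper's target within -1 to 1 (fully open at 1, half-way at 0, shut at -1), then the shift along the tool's x, y, z in cm, then the turn about the tool's z in rad. A call has 1 to 8 rows; each row shifts and turns the commanded pose from where the row before left it, along the tool's axes as they then stand; what a row does not reach is not made up. A row lasts 1/8 s, in which the tool goes at most 62.5 mm and 10.7 degrees, less where a joint would pass 70% of its speed; a pose out of reach is approached as far as the arm can. A call with a gripper value outside its range is refused whole. The fingers move at their own pace and stop on an object; "newtons" is the grip in N (left out, the last holds). Time passes only in rows, so rows that do not move let the fingers close. It gives the time, the measured TCP pose, the force, the opening and the grip force at its end, in the units of the state.
- bot.observe(): the state, without advancing time (a new reading comes with each control period).
- imaging.capture(name): name is "side" or "top" or "wrist"; returns (picture, depth): 384x512x3 uint8, blue, green, red; 384x512 float32, mm along the optical axis (not along the pixel's ray), 0 where there is no reading.
- imaging.calibration(name): a dict with "fx", "fy", "cx", "cy" (pixels), "T" (4x4, takes a point from camera to world coordinates); the wrist camera has in their place "tool_from_camera" (4x4, takes a point from camera to tool coordinates, whose origin is the TCP and whose axes are the flange's). Camera axes: x right, y down, z forward; pixel columns grow to the right and rows downward; lengths in mm; the calibration is good to about 2 mm. A picture is of the moment at which its call begins: read the wrist's pose just before it. calibration takes no time and is no camera call.
- bot.job_done(): hands the job in; it is judged then, once.
Trained networks look in the newest picture that a camera, given by its name, has taken for a name from the list of things; names that differ only in an ending like _2 or _b are one class to them, and where a whole thing is asked for, a point or a joint stands for the part that bears it (a point fixed in the world has none). Each returns a list of dicts, best first, with "score" (0 to 1); they miss things now and then, are a little off and sometimes report something else, mostly with a low value. They report only what shows in the picture. A call takes as long as a camera call.
- spot_in(camera, name): "position" ([row, column] in pixels, amid what is visible of it).
- silhouettes(camera, name): "mask" (384x512 bool, what is visible of it) and "position" ([row, column] in pixels, amid what is visible of it).
The state is a dict: "time": time; "joints": joint angles; "qvel": joint speeds; "joint_torque": joint torques, N m; "tcp_pos": TCP position; "tcp_rot": TCP orientation; "wrist_force": force on the tool from outside, world axes, zero at the start; "wrist_torque": the same for the moment, N m; "gripper_width": finger opening in mm; "grip_force": force on a finger pad.
Only numpy, scipy, OpenCV 4.12 (cv2) and the standard library are available. Lean on these libraries where they do the work, as an engineer would, in place of code of your own. Each camera call takes 0.05 s, during which the arm holds its last target. There are 200 camera calls.

## Task

Without touching the caps with the fingers, use the wire scoop lying in the white dish to lift all three tube caps out, letting every brass chip fall back into the dish, and tip the caps into the washer's tub. Set the scoop back down on its wires in the dish and let go of it, then switch the washer on: press the green key fully down, let it spring up, and then press the blue key; never press the red key. Leave the bottle, the tube rack and the glove box undisturbed.

Things in the scene. Friction and masses are not known exactly. Their poses are not given: they have to be found in the camera images.
- dish: White plastic dish, fixed, open on top. Origin on its underside; +x = long axis, z up. Floor top at z = 4 mm, flat from x = -115 (upright end wall) to +85 mm; there the far end slopes up at 60 degrees to x = 118, z = 62. Inside 116 mm wide (y = -58 to 58), walls 4 mm, rim at z = 45 elsewhere. The scoop stands at the upright end, mouth to +x; caps and chips lie between x = 0 and 85.
- scoop: Tined wire scoop, 200 g. Origin under the middle of its basket, at the wires' underside; +x out of its open mouth, z up. Floor: five 3 mm wires along x at y = -44, -22, 0, 22, 44 mm, from x = -46 (back) to +47 (free tips, no front bar): gaps of 19 mm. They rise at the back to a cross bar 42 mm high; side rails at y = +-51.5 slope from 20 (back) to 6 mm high. A neck and grip rise from the middle of the back bar.
- scoop_grip (a point): Centre of the scoop's light blue grip, at x = -70, y = 0, z = 110 mm in the scoop's frame (same axes). The grip is a bar 14 mm thick across y (pinch it there), 20 mm wide, 66 mm long; it leans back, towards -x, 20 degrees from the scoop's z: its long axis is (-0.342, 0, 0.940) in the scoop's frame.
- cap_lilac_c (a point): Centre of the lilac tube cap: a ball-shaped plastic cap 28 mm in diameter with flattened top and bottom, 25 mm high, about 13 g, in the dish; too big for the scoop's gaps. It may roll.
- cap_red_c (a point): Centre of the red tube cap: a ball-shaped plastic cap 28 mm in diameter with flattened top and bottom, 25 mm high, about 13 g, in the dish; too big for the scoop's gaps. It may roll.
- cap_yellow_c (a point): Centre of the yellow tube cap: a ball-shaped plastic cap 28 mm in diameter with flattened top and bottom, 25 mm high, about 13 g, in the dish; too big for the scoop's gaps. It may roll.
- chip1_c (a point): Centre of a brass chip, 12 mm in diameter and 9 mm high, 10 g, in the dish; it falls through the scoop's 19 mm gaps.
- chip2_c (a point): Centre of a brass chip, 12 mm in diameter and 9 mm high, 10 g, in the dish; it falls through the scoop's 19 mm gaps.
- chip3_c (a point): Centre of a brass chip, 12 mm in diameter and 9 mm high, 10 g, in the dish; it falls through the scoop's 19 mm gaps.
- chip4_c (a point): Centre of a brass chip, 12 mm in diameter and 9 mm high, 10 g, in the dish; it falls through the scoop's 19 mm gaps.
- chip5_c (a point): Centre of a brass chip, 12 mm in diameter and 9 mm high, 10 g, in the dish; it falls through the scoop's 19 mm gaps.
- washer_in (a point): White cap washer fixed on the table: centre of the floor of its open square tub, 41.5 mm above the table; axes: z up, -x towards the key deck. The tub is 138 mm x 138 mm inside, its rim is 95 mm above the table, its walls are 6 mm thick. On the -x side is a grey deck 45 mm high with three round keys in a row.
- key_green_top (a point): Middle of the top face of the green key on the washer's deck: a round spring key 24 mm in diameter, pressed straight down, 67 mm above the table when up; neighbouring keys stand 48 mm apart, in any order.
- key_green (a joint): Travel of the green key in m: 0 up, 0.006 fully down (needs about 4 N); it springs back.
- key_blue_top (a point): Middle of the top face of the blue key on the washer's deck: a round spring key 24 mm in diameter, pressed straight down, 67 mm above the table when up; neighbouring keys stand 48 mm apart, in any order.
- key_blue (a joint): Travel of the blue key in m: 0 up, 0.006 fully down (needs about 4 N); it springs back.
- key_red_top (a point): Middle of the top face of the red key on the washer's deck: a round spring key 24 mm in diameter, pressed straight down, 67 mm above the table when up; neighbouring keys stand 48 mm apart, in any order.
- key_red (a joint): Travel of the red key in m: 0 up, 0.006 fully down (needs about 4 N); it springs back.
- dropper: Bystander: small white bottle standing on the table, 40 mm in diameter, 85 mm high; origin under its middle.
- tube_rack: Bystander: black rack of capped tubes, 60 x 100 x 92 mm high, standing on the table; origin under its middle.
- glove_box: Bystander: pale pink glove box, 120 x 220 x 65 mm high; origin under its middle.

How it is judged (in metres and radians):
On the way, in this order (a step that is already met when the one before it is completed fails the run):
1. a cap (or all of them) rides in the scoop, lifted out of the dish (middle of the scoop at least 60 mm above the table) (((x of cap_lilac_c in the frame of scoop between -0.048 and 0.06 m and y of cap_lilac_c in the frame of scoop between -0.05 and 0.05 m and z of cap_lilac_c in the frame of scoop between 0 and 0.07 m) or (x of cap_red_c in the frame of scoop between -0.048 and 0.06 m and y of cap_red_c in the frame of scoop between -0.05 and 0.05 m and z of cap_red_c in the frame of scoop between 0 and 0.07 m) or (x of cap_yellow_c in the frame of scoop between -0.048 and 0.06 m and y of cap_yellow_c in the frame of scoop between -0.05 and 0.05 m and z of cap_yellow_c in the frame of scoop between 0 and 0.07 m)) and height (world z) of scoop above 0.06 m), for 0.1 s.
2. all three caps lie in the washer's tub and all chips are in the dish (x of cap_lilac_c in the frame of washer_in between -0.07 and 0.07 m and y of cap_lilac_c in the frame of washer_in between -0.07 and 0.07 m and z of cap_lilac_c in the frame of washer_in between -0.005 and 0.05 m and x of cap_red_c in the frame of washer_in between -0.07 and 0.07 m and y of cap_red_c in the frame of washer_in between -0.07 and 0.07 m and z of cap_red_c in the frame of washer_in between -0.005 and 0.05 m and x of cap_yellow_c in the frame of washer_in between -0.07 and 0.07 m and y of cap_yellow_c in the frame of washer_in between -0.07 and 0.07 m and z of cap_yellow_c in the frame of washer_in between -0.005 and 0.05 m and x of chip1_c in the frame of dish between -0.117 and 0.125 m and y of chip1_c in the frame of dish between -0.06 and 0.06 m and z of chip1_c in the frame of dish between 0 and 0.06 m and x of chip2_c in the frame of dish between -0.117 and 0.125 m and y of chip2_c in the frame of dish between -0.06 and 0.06 m and z of chip2_c in the frame of dish between 0 and 0.06 m and x of chip3_c in the frame of dish between -0.117 and 0.125 m and y of chip3_c in the frame of dish between -0.06 and 0.06 m and z of chip3_c in the frame of dish between 0 and 0.06 m and x of chip4_c in the frame of dish between -0.117 and 0.125 m and y of chip4_c in the frame of dish between -0.06 and 0.06 m and z of chip4_c in the frame of dish between 0 and 0.06 m and x of chip5_c in the frame of dish between -0.117 and 0.125 m and y of chip5_c in the frame of dish between -0.06 and 0.06 m and z of chip5_c in the frame of dish between 0 and 0.06 m), for 0.2 s.
3. the scoop is back in the dish and the fingers are off it (x of scoop in the frame of dish between -0.1 and 0.1 m and y of scoop in the frame of dish between -0.05 and 0.05 m and z of scoop in the frame of dish between -0.01 and 0.05 m and contact force between the fingers and scoop below 0.1 N and linear speed of scoop below 0.03 m/s), for 0.2 s.
4. the green key is pressed fully down (at least 4 of its 6 mm), the blue one up (value of joint key_green above 0.004 m and value of joint key_blue below 0.002 m), for 0.04 s.
5. the blue key is pressed fully down (at least 4 of its 6 mm), the green one up again (value of joint key_blue above 0.004 m and value of joint key_green below 0.002 m), for 0.04 s.
At the end, for the whole second after the job is handed in: All three caps lie at rest inside the washer's tub, all five brass chips are inside the dish, the scoop is at rest in the dish with its floor within about 35 degrees of level, both keys have sprung up again (all of step 2 and x of scoop in the frame of dish between -0.1 and 0.1 m and y of scoop in the frame of dish between -0.05 and 0.05 m and z of scoop in the frame of dish between -0.01 and 0.05 m and angle between scoop's own z axis and vertical below 0.6 rad and linear speed of scoop below 0.02 m/s and value of joint each of key_green, key_blue below 0.002 m and linear speed of each of cap_lilac, cap_red, cap_yellow below 0.03 m/s); the robot touches nothing.
It fails at once if the fingers touch a cap (contact force between the fingers and cap_lilac above 0.3 N or contact force between the fingers and cap_red above 0.3 N or contact force between the fingers and cap_yellow above 0.3 N).
It fails at once if the red key is pressed (more than 3 mm) (value of joint key_red above 0.003 m).
It fails at once if the blue key is pressed while caps are still outside the tub (value of joint key_blue above 0.003 m and not ((x of cap_lilac_c in the frame of washer_in between -0.07 and 0.07 m and y of cap_lilac_c in the frame of washer_in between -0.07 and 0.07 m and z of cap_lilac_c in the frame of washer_in between -0.005 and 0.05 m) and (x of cap_red_c in the frame of washer_in between -0.07 and 0.07 m and y of cap_red_c in the frame of washer_in between -0.07 and 0.07 m and z of cap_red_c in the frame of washer_in between -0.005 and 0.05 m) and (x of cap_yellow_c in the frame of washer_in between -0.07 and 0.07 m and y of cap_yellow_c in the frame of washer_in between -0.07 and 0.07 m and z of cap_yellow_c in the frame of washer_in between -0.005 and 0.05 m))).
It fails at once if the green key is pressed while caps are still outside the tub (value of joint key_green above 0.003 m and not ((x of cap_lilac_c in the frame of washer_in between -0.07 and 0.07 m and y of cap_lilac_c in the frame of washer_in between -0.07 and 0.07 m and z of cap_lilac_c in the frame of washer_in between -0.005 and 0.05 m) and (x of cap_red_c in the frame of washer_in between -0.07 and 0.07 m and y of cap_red_c in the frame of washer_in between -0.07 and 0.07 m and z of cap_red_c in the frame of washer_in between -0.005 and 0.05 m) and (x of cap_yellow_c in the frame of washer_in between -0.07 and 0.07 m and y of cap_yellow_c in the frame of washer_in between -0.07 and 0.07 m and z of cap_yellow_c in the frame of washer_in between -0.005 and 0.05 m))).
It fails at once if the bottle, the tube rack or the glove box is moved by more than 25 mm or tipped (distance of any of dropper, tube_rack, glove_box from where it was at the start of the episode above 0.025 m or angle between any of dropper, tube_rack, glove_box's own z axis and vertical above 0.3 rad).
It also fails if it takes over 69 s, if anything falls off the work surface, if the arm or the gripper's body presses on something with over 40 N, if the wrist force passes 120 N, or if a joint passes its speed limit or range.

## Working session

There is one attempt and no reset: what is moved stays moved. The work goes in short steps, Python scripts to look and compute and a tool call to move; the robot and the scene stay as the last step left them, time stands still between calls to the robot, and variables do not carry over. Pictures are saved under pics/ and viewed, at most 10 in all, crops included, and the job is handed in when it is done.

Besides the shell and the picture viewer there is one more tool, called after "Request:" by a JSON object that holds its "api" and its "payload", one argument or row to a line. arm_command: Moves the arm, as the interface text tells. Its arguments: {"type":"object","properties":{"deltas":{"type":"array"},"newtons":{"type":"number"}},"required":["deltas"]}

```bash
mkdir -p pics; cat > h.py <<'E'
import numpy as np, cv2
from bench import bot, imaging, spot_in, silhouettes
from scipy.spatial.transform import Rotation as R
def tool_T():
    s=bot.observe(); q=s["tcp_rot"]; T=np.eye(4)
    T[:3,:3]=R.from_quat([q[1],q[2],q[3],q[0]]).as_matrix(); T[:3,3]=s["tcp_pos"]; return T
def cam_T(n):
    c=imaging.calibration(n)
    return c, (tool_T()@c["tool_from_camera"] if n=="wrist" else c["T"])
def cloud(n,d,c,T):
    v,u=np.indices(d.shape); P=np.stack([(u-c["cx"])/c["fx"]*d,(v-c["cy"])/c["fy"]*d,d],-1)
    P=P@T[:3,:3].T+T[:3,3]; P[d<=0]=np.nan; return P
def look(n,save=None):
    c,T=cam_T(n); im,d=imaging.capture(n)
    if save: cv2.imwrite("pics/"+save+".png",im)
    return im,d,cloud(n,d,c,T)
E
python3 - <<'E'
from h import *
s=bot.observe(); print({k:np.round(v,3).tolist() if not np.isscalar(v) else v for k,v in s.items()})
names="dish scoop scoop_grip cap_lilac_c cap_red_c cap_yellow_c chip1_c washer_in key_green_top key_blue_top key_red_top dropper tube_rack glove_box".split()
ims=[]
for n in ["top","side"]:
    im,d,P=look(n); ims.append(im)
    for k in names:
        for r in silhouettes(n,k)[:6 if 'chip' in k else 1]:
            m=r["mask"]; 
            print(n,k,round(r["score"],2),np.round(r["position"]).astype(int), np.round(np.nanmedian(P[m],0)),np.round(np.nanpercentile(P[m],[2,98],axis=0)).astype(int).tolist())
cv2.imwrite("pics/a_top.png",ims[0]);cv2.imwrite("pics/a_side.png",ims[1])
E
```

```text
{'time': 0.0, 'joints': [1.056, 0.522, -0.036, 1.6, 0.021, 1.021, -0.113], 'qvel': [0.001, 0.0, 0.001, 0.0, -0.001, -0.0, -0.0], 'joint_torque': [0.0, -92.712, 1.979, -36.994, 0.018, 0.008, 0.0], 'tcp_pos': [268.83, -564.081, 404.121], 'tcp_rot': [-0.001, 0.975, 0.221, -0.0], 'wrist_force': [-0.551, 0.575, -0.269], 'wrist_torque': [0.025, -0.046, 0.002], 'grip_force': 0.0, 'gripper_width': 85.14129045396514}
top dish 0.94 [198 319] [ 567. -232.    6.] [[498, -340, 1], [636, -106, 59]]
top scoop 0.69 [195 384] [ 571. -342.  116.] [[528, -366, 7], [579, -293, 148]]
top scoop_grip 0.63 [194 385] [ 572. -345.  125.] [[566, -367, 48], [579, -323, 148]]
top cap_lilac_c 0.4 [185 310] [ 602. -208.   26.] [[591, -220, 3], [614, -196, 31]]
top chip1_c 0.6 [203 319] [ 566. -232.    6.] [[498, -339, 1], [636, -105, 60]]
top washer_in 0.66 [195 146] [579. 161.  42.] [[460, 82, 25], [663, 230, 96]]
top key_green_top 0.45 [238 148] [485. 154.  66.] [[474, 144, 56], [495, 166, 69]]
top key_blue_top 0.53 [239 168] [486. 106.  66.] [[477, 97, 63], [496, 116, 69]]
top dropper 0.82 [266 235] [422. -33. 
[... 468 characters left out ...]
8 272] [ 601. -202.   23.] [[592, -214, 11], [613, -196, 30]]
side cap_red_c 0.67 [245 130] [761. 178.  64.] [[717, 30, 5], [835, 242, 68]]
side washer_in 0.95 [275 214] [574. 176.  45.] [[454, 86, 5], [663, 235, 95]]
side key_green_top 0.62 [280 264] [483. 158.  66.] [[474, 146, 58], [494, 166, 68]]
side key_blue_top 0.65 [260 273] [485. 110.  66.] [[476, 98, 58], [495, 118, 68]]
side key_red_top 0.52 [295 252] [481. 206.  66.] [[472, 194, 57], [492, 214, 68]]
side dropper 0.82 [238 324] [416. -19.  46.] [[399, -34, 6], [435, -12, 85]]
side tube_rack 0.83 [194 201] [741. -61.  45.] [[715, -137, 2], [773, -35, 92]]
side glove_box 0.75 [245 128] [760. 178.  64.] [[717, 32, 7], [834, 242, 67]]
```

View pics/a_top.png

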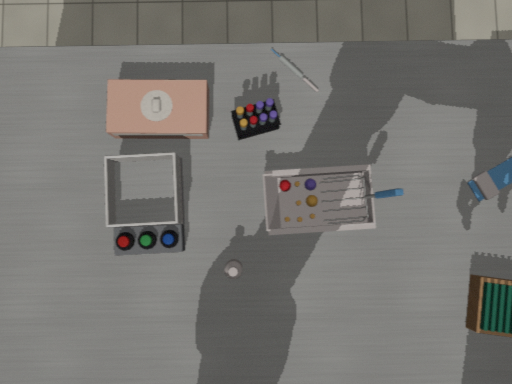

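View pics/a_side.png

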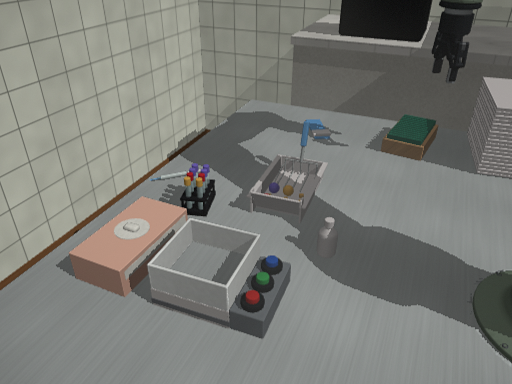

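The top view shows the dish at about (198,319), with the scoop's blue grip at its right end (194,385) and the mouth facing left. Red (186,285), lilac (184,310) and yellow (201,311) caps and five small chips lie in the left half. The tub is at (190,141), with keys red (241,125), green (240,146) and blue (239,169). The side view agrees, and also shows the free lane between dish and tub.

```bash
python3 - <<'E'
from h import *
im,d,P=look("top")
for k,zlo,zhi in [("dish",35,64),("washer_in",85,100),("scoop_grip",100,150)]:
    r=silhouettes("top",k)[0]; m=cv2.dilate(r["mask"].astype(np.uint8),np.ones((7,7)))>0
    Q=P[m]; Q=Q[(Q[:,2]>zlo)&(Q[:,2]<zhi)]
    rect=cv2.minAreaRect(Q[:,:2].astype(np.float32)); print(k,len(Q),np.round(rect[0],1),np.round(rect[1],1),round(rect[2],1),'box',np.round(cv2.boxPoints(rect)).tolist())
    if k=="scoop_grip": 
        c=Q.mean(0); print(c, np.linalg.svd(Q-c)[2][0], Q[:,2].max())
E
```

```text
dish 1959 [ 567.1 -221.5] [142.3 241.5] 2.7 box [[490.0, -104.0], [502.0, -345.0], [644.0, -339.0], [633.0, -98.0]]
washer_in 941 [591.6 158.9] [150.  150.4] 2.1 box [[514.0, 231.0], [519.0, 81.0], [669.0, 86.0], [664.0, 237.0]]
scoop_grip 181 [ 573.1 -352.1] [14.1 36.3] 4.3 box [[565.0, -335.0], [567.0, -371.0], [581.0, -370.0], [579.0, -333.0]]
[ 572.49032447 -349.48963051  129.97674965] [-0.03612755  0.47974022 -0.87666648] 149.27336381031625
```

Request:
{"api": "arm_command", "payload": {
  "deltas": [
    [1, 0, 0, 0, -0.18],
    [1, 0, 0, 0, -0.18],
    [1, 0, 0, 0, -0.18],
    [1, 0, 0, 0, -0.18],
    [1, 0, 0, 0, -0.18],
    [1, 0, 0, 0, -0.18]
  ]
}}

```text
time: 2.45
tcp_pos: [268.9, -564.2, 404.7]
tcp_rot: [0.0, 0.721, 0.693, -0.0]
wrist_force: [-0.5, 0.5, -0.1]
gripper_width: 85.4
grip_force: 0.0
```

Request:
{"api": "arm_command", "payload": {
  "deltas": [
    [1, 0, 0, 0, -0.09],
    [1, 3.5, 4.5, 0, 0],
    [1, 3.5, 4.5, 0, 0],
    [1, 3.5, 4.5, 0, 0],
    [1, 3.5, 4.5, 0, 0],
    [1, 3.5, 4.5, 0, 0],
    [1, 3.5, 4.5, 0, 0],
    [1, 3.5, 4.5, 0, 0]
  ]
}}

```text
time: 3.45
tcp_pos: [574.1, -304.3, 404.8]
tcp_rot: [0.0, 0.691, 0.722, -0.0]
wrist_force: [0.1, 0.2, 0.5]
gripper_width: 85.6
grip_force: 0.0
```

```bash
python3 - <<'E'
from h import *
im,d,P=look("wrist","b_wrist")
T=tool_T(); print(np.round(T,3).tolist()); print(np.round(imaging.calibration("wrist")["tool_from_camera"],2).tolist())
for k in "dish scoop scoop_grip cap_lilac_c cap_red_c cap_yellow_c chip1_c".split():
    for r in silhouettes("wrist",k)[:6 if 'chip' in k else 1]:
        m=r["mask"]; Q=P[m]
        print(k,round(r["score"],2),np.round(r["position"]).astype(int), np.round(np.nanmedian(Q,0)),np.round(np.nanpercentile(Q,[2,98],axis=0)).astype(int).tolist())
        if k=="scoop_grip":
            Q=Q[Q[:,2]>85]; c=Q.mean(0); print(c,len(Q),np.linalg.svd(Q-c)[2][0]); rect=cv2.minAreaRect(Q[:,:2].astype(np.float32)); print(rect)
E
```

```text
[[-0.051, 0.999, 0.003, 579.14], [0.999, 0.051, 0.004, -297.534], [0.004, 0.003, -1.0, 404.732], [0.0, 0.0, 0.0, 1.0]]
[[0.0, -0.96, -0.28, 73.37], [1.0, 0.0, 0.0, 0.41], [-0.0, -0.28, 0.96, 31.28], [0.0, 0.0, 0.0, 1.0]]
dish 0.77 [ 87 251] [ 564. -208.    6.] [[499, -339, 2], [637, -118, 46]]
scoop 0.96 [216 258] [ 574. -338.  103.] [[521, -368, 3], [621, -246, 147]]
scoop_grip 0.61 [190 260] [ 572. -325.   43.] [[518, -366, 3], [622, -242, 147]]
[ 574.02033715 -347.59405314  126.41127556] 756 [ 0.0327291  -0.44090035  0.89695913]
((574.15625, -350.7302551269531), (13.888667106628418, 38.442256927490234), 3.178424596786499)
cap_lilac_c 0.77 [ 98 283] [ 604. -209.   26.] [[593, -221, 18], [616, -198, 30]]
cap_red_c 0.55 [ 43 290] [ 603. -153.   25.] [[591, -164, 3], [619, -135, 30]]
cap_yellow_c 0.61 [ 99 257] [ 567. -212.   26.] [[555, -224, 19], [580, -201, 30]]
chip1_c 0.63 [ 99 231] [ 533. -214.   13.] [[529, -218, 11], [538, -209, 14]]
```

View pics/b_wrist.png

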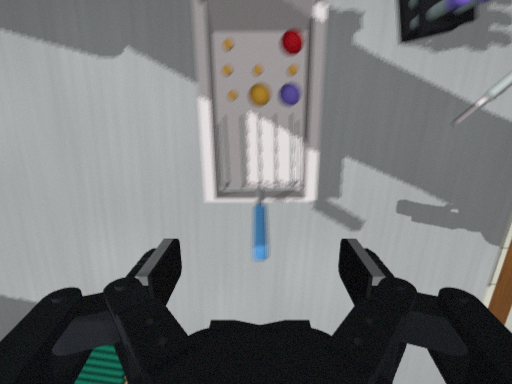

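The wrist view shows the grip at (230,260) and caps red (41,291), yellow (94,260) and lilac (94,290). The chips lie between the caps and the far end, and the scoop is aligned with the dish. I'll go down and grasp it.

Request:
{"api": "arm_command", "payload": {
  "deltas": [
    [1, -5.3, -0.8, 0, 0],
    [1, 0, 0, 4, 0],
    [1, 0, 0, 5, 0],
    [1, 0, 0, 4.6, 0],
    [1, 0, 0, 0, 0]
  ]
}}

```text
time: 4.47
tcp_pos: [565.7, -359.2, 266.0]
tcp_rot: [-0.003, 0.692, 0.722, -0.001]
wrist_force: [-0.7, -0.5, 0.8]
gripper_width: 85.4
grip_force: 0.0
```

```bash
python3 - <<'E'
from h import *
im,d,P=look("wrist","c_wrist")
s=bot.observe(); print(np.round(s["tcp_pos"],1), s["wrist_force"])
r=silhouettes("wrist","scoop_grip")[0]; Q=P[r["mask"]]; Q=Q[Q[:,2]>85]; print(len(Q),Q.mean(0),np.percentile(Q,[2,98],axis=0))
E
```

```text
[ 566.7 -359.5  268.7] [0.46705183 0.38210384 0.34469535]
3714 [ 573.65497963 -347.52263108  128.10370214] [[ 567.0343163  -365.93487366   91.05296374]
 [ 580.52949233 -332.34770216  147.45822275]]
```

Request:
{"api": "arm_command", "payload": {
  "deltas": [
    [-1, 0, 0, 0, 0],
    [-1, 0, 0, 0, 0],
    [-1, 0, 0, 0, 0],
    [-1, 0, 0, 0, 0],
    [-1, 0, 0, 0, 0]
  ],
  "newtons": 60
}}

```text
time: 5.2
tcp_pos: [567.7, -358.7, 269.2]
tcp_rot: [0.001, 0.691, 0.723, 0.0]
wrist_force: [3.2, -0.1, 3.1]
gripper_width: 13.4
grip_force: 58.0
```

Request:
{"api": "arm_command", "payload": {
  "deltas": [
    [1, 0, 0, 0, 0],
    [1, 0, 0, 0, 0],
    [1, 0, 0, 0, 0],
    [1, 0.8, 0.3, 0, 0],
    [1, 0, 0, 0, 0]
  ]
}}

```text
time: 5.82
tcp_pos: [570.2, -349.6, 268.7]
tcp_rot: [-0.0, 0.691, 0.723, 0.0]
wrist_force: [0.3, -0.1, 0.3]
gripper_width: 85.1
grip_force: 0.0
```

```bash
python3 - <<'E'
from h import *
im,d,P=look("wrist","d_wrist")
s=bot.observe(); print(np.round(s["tcp_pos"],1), s["wrist_force"])
r=silhouettes("wrist","scoop_grip")[0]; Q=P[r["mask"]]; Q=Q[Q[:,2]>85]; print(len(Q),Q.mean(0),np.percentile(Q,[2,98],axis=0))
print(cv2.minAreaRect(Q[:,:2].astype(np.float32)))
im,d,P=look("top")
r=silhouettes("top","scoop_grip")[0]; Q=P[r["mask"]]; Q=Q[Q[:,2]>85]; print(len(Q),Q.mean(0),np.percentile(Q,[2,98],axis=0))
E
```

```text
[ 570.1 -350.2  268.7] [-0.39863201  1.39490779 -0.21031629]
3115 [ 568.30928974 -346.74564005  125.42856404] [[ 561.665014   -357.72264916   90.69740408]
 [ 574.92859567 -333.66056315  147.47653716]]
((568.3094482421875, -346.6968078613281), (14.011669158935547, 28.195621490478516), 1.2328252792358398)
75 [ 566.11964374 -340.39029175  109.9317979 ] [[ 561.0728021  -347.14293928   90.3706053 ]
 [ 571.11840649 -332.7457731   129.24322844]]
```

View pics/d_wrist.png

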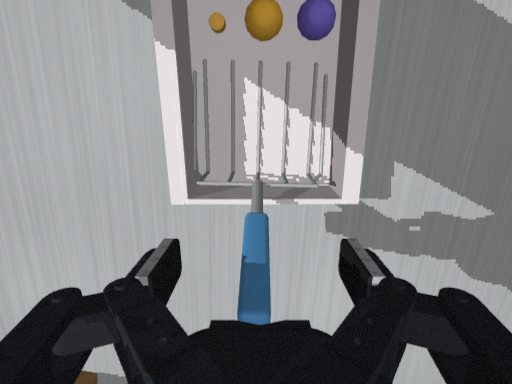

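The view shows the grip centred between the pads. The scoop sits about 5 mm left in the dish, with its floor wires flat; yellow is at (18,264) and lilac at (18,315). I'll grip it, centre it and push.

Request:
{"api": "arm_command", "payload": {
  "deltas": [
    [-1, 0, 0, 0, 0],
    [-1, 0, 0, 0, 0],
    [-1, 0, 0, 0, 0],
    [-1, 0, 0, 0, 0],
    [-1, 0, 0, 0, 0],
    [-1, 0, 0.2, 0, 0],
    [-1, 0, 0.2, 0.1, 0],
    [-1, 0, 0, 0, 0]
  ],
  "newtons": 60
}}

```text
time: 7.02
tcp_pos: [573.6, -351.1, 268.4]
tcp_rot: [0.0, 0.692, 0.722, -0.001]
wrist_force: [-6.6, -1.3, 12.3]
gripper_width: 13.4
grip_force: 60.9
```

Request:
{"api": "arm_command", "payload": {
  "deltas": [
    [-1, 0.8, 0, 0, 0],
    [-1, 1, 0, 0, 0],
    [-1, 1, 0, 0, 0],
    [-1, 1, 0, 0, 0],
    [-1, 1, 0, 0, 0],
    [-1, 0.8, 0, 0, 0],
    [-1, 0.4, 0, 0, 0],
    [-1, 0, 0, 0, 0]
  ]
}}

```text
time: 8.02
tcp_pos: [571.7, -290.9, 268.5]
tcp_rot: [0.001, 0.691, 0.722, 0.0]
wrist_force: [-0.1, -2.6, 7.7]
gripper_width: 13.4
grip_force: 60.2
```

```bash
cat > st.py <<'E'
from h import *
import sys
im,d,P=look("wrist",sys.argv[1]); s=bot.observe(); print(s["time"],np.round(s["tcp_pos"],1), np.round(s["wrist_force"],1))
for k in "cap_lilac_c cap_red_c cap_yellow_c chip1_c".split():
    for r in silhouettes("wrist",k)[:6 if 'chip' in k else 1]:
        Q=P[r["mask"]]-[567,-221,0]; a=np.deg2rad(92.8); ex=np.array([np.cos(a),np.sin(a)]); ey=np.array([-ex[1],ex[0]])
        print(k,round(r["score"],2),np.round(r["position"]).astype(int),'dish xyz',np.round([np.nanmedian(Q[:,:2]@ex),np.nanmedian(Q[:,:2]@ey),np.nanmax(Q[:,2])]))
E
python3 st.py e_wrist
```

```text
8.075 [ 571.8 -290.9  268.5] [-0.2 -2.3  7.6]
cap_lilac_c 0.71 [ 93 299] dish xyz [ 19. -35.  30.]
cap_red_c 0.95 [ 20 309] dish xyz [ 65. -38.  31.]
cap_yellow_c 0.65 [ 91 241] dish xyz [19.  9. 33.]
chip1_c 0.66 [104 213] dish xyz [ 9. 34. 14.]
chip1_c 0.52 [  7 494] dish xyz [  74. -175.   26.]
```

View pics/e_wrist.png

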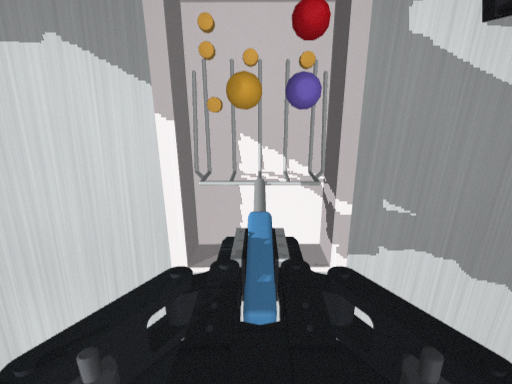

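The tips already lie under yellow (91,241) and lilac (93,299), with chips in the gaps and red ahead at (20,309). I'll continue to the slope.

Request:
{"api": "arm_command", "payload": {
  "deltas": [
    [-1, 0.6, 0, 0, 0],
    [-1, 0.8, 0, 0, 0],
    [-1, 0.8, 0, 0, 0],
    [-1, 0.8, 0, 0, 0],
    [-1, 0.6, 0, 0, 0],
    [-1, 0.3, 0, 0, 0],
    [-1, 0, 0, 0, 0]
  ],
  "newtons": 100
}}

```text
time: 9.15
tcp_pos: [570.0, -252.2, 268.6]
tcp_rot: [0.001, 0.692, 0.722, 0.0]
wrist_force: [0.6, -3.4, 8.5]
gripper_width: 12.8
grip_force: 97.5
```

```bash
python3 st.py f_wrist
```

```text
9.2 [ 570.1 -252.1  268.6] [-0.2 -3.7  8.7]
cap_lilac_c 0.85 [144 297] dish xyz [ 21. -34.  31.]
cap_red_c 0.8 [ 66 305] dish xyz [ 73. -35.  31.]
cap_yellow_c 0.72 [141 245] dish xyz [22.  8. 32.]
chip1_c 0.44 [150 216] dish xyz [10. 34. 14.]
```

View pics/f_wrist.png

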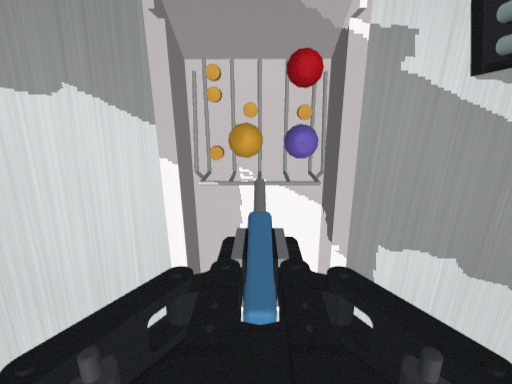

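All three caps now sit between the wires, red (66,305), yellow (141,245), lilac (144,297), with the tips at the slope. Next I'll tip the mouth up by pivoting on the scoop's back edge under a light grip.

Request:
{"api": "arm_command", "payload": {
  "deltas": [
    [-1, 0, 0, 0.2, 0],
    [-1, -0.2, 0, 0.3, 0],
    [-1, -0.4, 0, 0.2, 0],
    [-1, -0.4, 0, 0.2, 0],
    [-1, 0, 0, 0, 0]
  ],
  "newtons": 25
}}

```text
time: 10.02
tcp_pos: [570.8, -264.3, 262.1]
tcp_rot: [0.004, 0.692, 0.722, -0.0]
wrist_force: [-6.3, -12.1, 42.8]
gripper_width: 12.8
grip_force: 102.2
```

```bash
python3 st.py g_wrist
```

```text
10.075 [ 570.8 -264.3  262.2] [ -7.2 -12.3  41.7]
cap_lilac_c 0.9 [135 297] dish xyz [ 13. -34.  33.]
cap_red_c 0.93 [ 61 307] dish xyz [ 62. -35.  39.]
cap_yellow_c 0.85 [140 244] dish xyz [11.  8. 33.]
chip1_c 0.59 [138 212] dish xyz [10. 33. 15.]
chip1_c 0.48 [ 73 210] dish xyz [56. 33. 14.]
```

View pics/g_wrist.png

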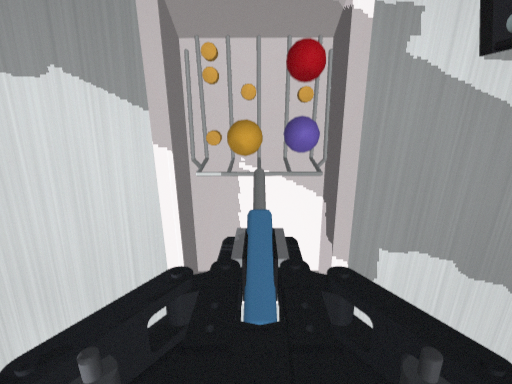

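The mouth is tipping up: red has risen 8 mm and all the caps moved back with the scoop. I'll tip a little more, then lift gently and look.

Request:
{"api": "arm_command", "payload": {
  "deltas": [
    [-1, -0.5, 0, 0.15, 0],
    [-1, -0.5, 0, 0.15, 0],
    [-1, -0.3, 0, 0, 0],
    [-1, 0, 0, -0.5, 0],
    [-1, 0, 0, -0.5, 0],
    [-1, 0, 0, -0.5, 0],
    [-1, 0, 0, -0.5, 0],
    [-1, 0, 0, 0, 0]
  ],
  "newtons": 120
}}

```text
time: 11.28
tcp_pos: [570.5, -274.7, 276.1]
tcp_rot: [0.0, 0.691, 0.722, 0.0]
wrist_force: [0.0, 0.1, -1.8]
gripper_width: 12.0
grip_force: 117.6
```

```bash
python3 st.py i_wrist
```

```text
11.325 [ 570.5 -274.6  275.8] [-1.1 -0.1 -3.6]
cap_lilac_c 0.7 [140 302] dish xyz [  1. -33.  50.]
cap_red_c 0.76 [105 303] dish xyz [ 25. -33.  56.]
cap_yellow_c 0.78 [141 244] dish xyz [ 1.  9. 50.]
chip1_c 0.55 [104 306] dish xyz [ 25. -33.  56.]
chip1_c 0.47 [124 217] dish xyz [10. 33. 14.]
chip1_c 0.27 [169 258] dish xyz [-17.  -1. 155.]
```

View pics/i_wrist.png

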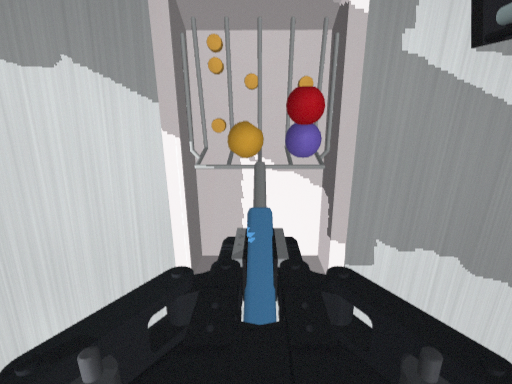

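Red has rolled back against lilac and all three caps ride in the basket; all five chips are on the dish floor. I'll lift clear and check.

Request:
{"api": "arm_command", "payload": {
  "deltas": [
    [-1, 0, 0, -0.7, 0],
    [-1, 0, 0, -1.5, 0],
    [-1, 0, 0, -2, 0],
    [-1, 0, 0, -2, 0],
    [-1, 0, 0, -2, 0],
    [-1, 0, 0, -1.5, 0],
    [-1, 0, 0, -0.8, 0],
    [-1, 0, 0, 0, 0]
  ]
}}

```text
time: 12.52
tcp_pos: [570.5, -274.7, 381.1]
tcp_rot: [0.0, 0.691, 0.722, 0.0]
wrist_force: [0.2, 0.6, -2.9]
gripper_width: 12.7
grip_force: 117.6
```

Request:
{"api": "arm_command", "payload": {
  "deltas": [
    [-1, 1, 0.2, 0, 0],
    [-1, 2, 0.4, 0, 0],
    [-1, 3, 0.5, 0, 0],
    [-1, 4, 0.5, 0, 0],
    [-1, 4, 0.5, 0, 0],
    [-1, 4, 0.5, 0, 0],
    [-1, 4, 0.5, 0, 0],
    [-1, 4, 0.5, 0, 0]
  ]
}}

```text
time: 13.52
tcp_pos: [594.6, -10.4, 380.5]
tcp_rot: [-0.0, 0.691, 0.723, -0.0]
wrist_force: [0.4, -0.2, -3.7]
gripper_width: 12.6
grip_force: 117.6
```

Request:
{"api": "arm_command", "payload": {
  "deltas": [
    [-1, 3.2, 0.5, 0, 0],
    [-1, 2.4, 0.1, 0, 0],
    [-1, 1.6, 0, 0, 0],
    [-1, 0.8, 0, 0, 0],
    [-1, 0.2, 0, 0, 0],
    [-1, 0, 0, 0, 0]
  ]
}}

```text
time: 14.28
tcp_pos: [597.4, 68.2, 380.6]
tcp_rot: [0.0, 0.692, 0.722, -0.0]
wrist_force: [0.2, -0.2, -2.0]
gripper_width: 12.4
grip_force: 117.6
```

```bash
python3 st.py j_wrist; python3 - <<'E'
from h import *
im,d,P=look("side","j_side"); w=cv2.imread("pics/j_wrist.png")
cv2.imwrite("pics/j.png",np.hstack([im[60:330,60:400],w[:270,100:420]]))
im,d,P=look("top")
r=silhouettes("top","scoop"); 
if r: Q=P[r[0]["mask"]]; print(np.nanpercentile(Q,[1,50,99],axis=0))
E
```

```text
14.325 [597.5  68.  380.7] [-0.4 -0.7 -3.5]
cap_lilac_c 0.73 [143 301] dish xyz [342. -77. 156.]
cap_red_c 0.62 [167 260] dish xyz [325. -45. 281.]
cap_yellow_c 0.63 [141 242] dish xyz [342. -35. 155.]
chip1_c 0.52 [248 115] dish xyz [205. 130.  86.]
```

View pics/j.png

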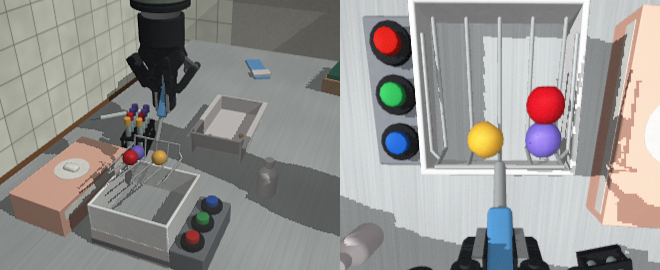

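Yellow, lilac and red all ride at the back of the scoop above the tub; green is the middle key, blue is nearest the dish and red is farthest. I'll lower, touch the far wall with the tips, and level the scoop against it.

Request:
{"api": "arm_command", "payload": {
  "deltas": [
    [-1, 0, 0, 1, 0],
    [-1, 0, 0, 1.5, 0],
    [-1, 0, 0, 1.5, 0],
    [-1, 0, 0, 1.5, 0],
    [-1, 0, 0, 1, 0],
    [-1, 0, 0, 0.4, 0],
    [-1, 0, 0, 0, 0]
  ]
}}

```text
time: 15.55
tcp_pos: [597.4, 68.9, 311.7]
tcp_rot: [-0.0, 0.691, 0.722, 0.0]
wrist_force: [0.0, 0.3, -3.3]
gripper_width: 12.2
grip_force: 117.6
```

Request:
{"api": "arm_command", "payload": {
  "deltas": [
    [-1, 0.5, 0, 0, 0],
    [-1, 0.8, 0, 0, 0],
    [-1, 0.8, 0, 0, 0],
    [-1, 0.8, 0, 0, 0],
    [-1, 0, 0, 0, 0]
  ]
}}

```text
time: 16.18
tcp_pos: [596.4, 95.6, 312.2]
tcp_rot: [0.002, 0.692, 0.722, -0.002]
wrist_force: [-1.2, -18.8, 6.9]
gripper_width: 12.4
grip_force: 119.1
```

Request:
{"api": "arm_command", "payload": {
  "deltas": [
    [-1, 0.6, 0, 0.1, 0],
    [-1, 0.6, 0, 0.1, 0],
    [-1, 0, 0, 0, 0]
  ]
}}

```text
time: 16.55
tcp_pos: [597.0, 99.3, 311.5]
tcp_rot: [0.006, 0.695, 0.719, -0.006]
wrist_force: [-4.8, -68.5, 40.2]
gripper_width: 12.1
grip_force: 123.4
```

```bash
cat > tub.py <<'E'
from h import *
import sys
a=np.deg2rad(2.1); A=np.array([[np.cos(a),np.sin(a),0],[-np.sin(a),np.cos(a),0],[0,0,1]])
s=bot.observe(); print(round(s["time"],2),np.round(s["tcp_pos"],1), np.round(s["wrist_force"],1))
for n in sys.argv[1:]:
    im,d,P=look(n,f"tub_{n}_{s['time']:.1f}")
    for k in "cap_lilac_c cap_red_c cap_yellow_c".split():
        for r in silhouettes(n,k)[:2]:
            Q=P[r["mask"]]; Q=(Q-[591.6,158.9,41.5])@A.T; print(n,k,round(r["score"],2),r["position"],'tub',np.round(np.nanmedian(Q,0)),'zmax',np.round(np.nanpercentile(Q[:,2],97)))
E
python3 tub.py wrist
```

```text
16.55 [597.   99.3 311.5] [ -4.8 -68.5  40.2]
wrist cap_lilac_c 0.86 [140.9, 297.7] tub [34. -9. 39.] zmax 42.0
wrist cap_lilac_c 0.54 [98.7, 242.9] tub [-12.  18.   4.] zmax 53.0
wrist cap_red_c 0.6 [103.6, 302.0] tub [34. 15. 44.] zmax 47.0
wrist cap_yellow_c 0.93 [142.5, 242.9] tub [-7. -9. 39.] zmax 42.0
wrist cap_yellow_c 0.52 [60.2, 112.7] tub [-103.   47.   25.] zmax 26.0
```

The tips stick on the wall, so the force runs straight through the grip. I'll back off, lower, then push forward and up along the pivot arc.

Request:
{"api": "arm_command", "payload": {
  "deltas": [
    [-1, -1, 0, 0, 0],
    [-1, -1, 0, 0, 0],
    [-1, 0, 0, 0.5, 0],
    [-1, 0, 0, 0.3, 0],
    [-1, 0.6, 0, 0, 0],
    [-1, 0.4, 0, 0, 0],
    [-1, 0, 0, 0, 0]
  ]
}}

```text
time: 17.62
tcp_pos: [596.3, 96.4, 302.0]
tcp_rot: [0.002, 0.692, 0.722, -0.003]
wrist_force: [-2.4, -26.6, 10.6]
gripper_width: 12.4
grip_force: 119.8
```

Request:
{"api": "arm_command", "payload": {
  "deltas": [
    [-1, 0.6, 0, -0.7, 0],
    [-1, 0.6, 0, -0.7, 0],
    [-1, 0.6, 0, -0.6, 0],
    [-1, 0, 0, 0, 0]
  ],
  "newtons": 80
}}

```text
time: 18.12
tcp_pos: [595.3, 117.4, 322.1]
tcp_rot: [0.001, 0.691, 0.722, -0.001]
wrist_force: [0.2, -10.0, -0.6]
gripper_width: 12.3
grip_force: 114.8
```

```bash
python3 tub.py wrist
```

```text
18.12 [595.3 117.4 322.1] [  0.2 -10.   -0.6]
wrist cap_lilac_c 0.92 [167.9, 296.4] tub [34. -8. 41.] zmax 45.0
wrist cap_lilac_c 0.46 [180.2, 443.6] tub [160. -26.  23.] zmax 25.0
wrist cap_red_c 0.8 [129.8, 300.0] tub [33. 18. 41.] zmax 45.0
wrist cap_yellow_c 0.65 [166.5, 243.5] tub [-8. -8. 41.] zmax 45.0
```

Request:
{"api": "arm_command", "payload": {
  "deltas": [
    [-1, 0.7, 0, -0.6, 0],
    [-1, 0.7, 0, -0.6, 0],
    [-1, 0.7, 0, -0.6, 0],
    [-1, 0.8, 0, -0.5, 0],
    [-1, 0.8, 0, -0.5, 0],
    [-1, 0.8, 0, -0.5, 0],
    [-1, 0, 0, 0, 0],
    [-1, 0, 0, 0, 0]
  ]
}}

```text
time: 19.32
tcp_pos: [593.3, 163.1, 354.7]
tcp_rot: [-0.0, 0.691, 0.723, 0.0]
wrist_force: [-1.2, -0.4, -3.7]
gripper_width: 12.6
grip_force: 113.4
```

```bash
python3 tub.py wrist
```

```text
19.32 [593.3 163.1 354.7] [-1.2 -0.4 -3.7]
wrist cap_lilac_c 0.66 [172.4, 292.5] tub [33. 31. 57.] zmax 62.0
wrist cap_red_c 0.59 [137.3, 294.6] tub [33. 56. 48.] zmax 52.0
wrist cap_yellow_c 0.86 [140.5, 246.5] tub [-9. 56. 48.] zmax 52.0
wrist cap_yellow_c 0.74 [138.3, 295.1] tub [33. 56. 48.] zmax 52.0
```

Yellow and red have rolled to the mouth against the wall, with lilac behind red. I'll lower a bit and draw back so they drop off the tips.

Request:
{"api": "arm_command", "payload": {
  "deltas": [
    [-1, 0, 0, 0.7, 0],
    [-1, 0, 0, 0.6, 0],
    [-1, -1, 0, 0, 0],
    [-1, -1.2, 0, 0, 0],
    [-1, -1.2, 0, 0, 0],
    [-1, -1, 0, 0, 0],
    [-1, 0, 0, 0, 0],
    [-1, 0, 0, 0, 0]
  ]
}}

```text
time: 20.52
tcp_pos: [595.2, 118.5, 341.7]
tcp_rot: [0.0, 0.691, 0.722, -0.0]
wrist_force: [0.4, -3.9, -3.0]
gripper_width: 12.7
grip_force: 113.6
```

```bash
python3 tub.py wrist
```

```text
20.52 [595.2 118.5 341.7] [ 0.4 -3.9 -3. ]
wrist cap_lilac_c 0.9 [117.8, 290.2] tub [33. 30. 22.] zmax 26.0
wrist cap_red_c 0.7 [85.6, 293.7] tub [33. 55. 22.] zmax 26.0
wrist cap_yellow_c 0.83 [86.4, 247.1] tub [-7. 53. 22.] zmax 26.0
```

All three caps are on the tub floor. I'll draw back another 1 cm, then lift slowly out.

Request:
{"api": "arm_command", "payload": {
  "deltas": [
    [-1, -0.6, 0, 0, 0],
    [-1, -0.5, 0, 0, 0],
    [-1, 0, 0, -0.5, 0],
    [-1, 0, 0, -1, 0],
    [-1, 0, 0, -2, 0],
    [-1, 0, 0, -3, 0],
    [-1, 0, 0, -3, 0],
    [-1, 0, 0, 0, 0]
  ]
}}

```text
time: 21.72
tcp_pos: [596.0, 107.7, 439.3]
tcp_rot: [0.001, 0.692, 0.722, 0.001]
wrist_force: [0.4, -0.8, -3.5]
gripper_width: 13.1
grip_force: 114.0
```

```bash
python3 tub.py wrist top
```

```text
21.73 [596.  107.7 439.3] [ 0.4 -0.8 -3.5]
wrist cap_lilac_c 0.74 [109.5, 278.6] tub [32. 28. 22.] zmax 26.0
wrist cap_red_c 0.7 [82.6, 282.8] tub [31. 55. 22.] zmax 26.0
wrist cap_red_c 0.51 [169.9, 178.2] tub [-105.  -47.   25.] zmax 26.0
wrist cap_yellow_c 0.79 [85.0, 248.2] tub [-8. 54. 22.] zmax 26.0
```

Request:
{"api": "arm_command", "payload": {
  "deltas": [
    [-1, -4, -0.5, 0, 0],
    [-1, -5.5, -0.6, 0, 0],
    [-1, -5.5, -0.6, 0, 0],
    [-1, -5.5, -0.6, 0, 0],
    [-1, -5.5, -0.6, 0, 0],
    [-1, -5.5, -0.6, 0, 0],
    [-1, -5.2, -0.6, 0, 0],
    [-1, -4, -0.4, 0, 0]
  ]
}}

```text
time: 23.12
tcp_pos: [568.0, -303.2, 436.3]
tcp_rot: [-0.0, 0.692, 0.722, -0.0]
wrist_force: [-0.0, 0.3, -2.3]
gripper_width: 12.1
grip_force: 113.6
```

Request:
{"api": "arm_command", "payload": {
  "deltas": [
    [-1, 0, 0, 0, 0],
    [-1, 0, 0, 3, 0],
    [-1, 0, 0, 3, 0],
    [-1, 0, 0, 0, 0]
  ]
}}

```text
time: 23.62
tcp_pos: [568.3, -299.9, 374.8]
tcp_rot: [-0.002, 0.691, 0.723, -0.0]
wrist_force: [-0.1, 0.9, -2.1]
gripper_width: 12.6
grip_force: 113.4
```

```bash
python3 st.py k_wrist; python3 - <<'E'
from h import *
im,d,P=look("wrist")
r=silhouettes("wrist","scoop")
a=np.deg2rad(92.8); ex=np.array([np.cos(a),np.sin(a)]); ey=np.array([-ex[1],ex[0]])
for q in r[:1]:
    Q=P[q["mask"]]-[567,-221,0]; D=np.c_[Q[:,:2]@ex,Q[:,:2]@ey,Q[:,2]]
    W=D[(D[:,2]>60)&(D[:,2]<130)]; print(len(W),np.nanpercentile(W,[1,5,50,95,99],axis=0).round())
E
```

```text
23.675 [ 568.8 -300.2  376.5] [ 0.9  0.4 -1.7]
chip1_c 0.4 [101 234] dish xyz [ 9. 33. 15.]
2056 [[-96. -51.  89.]
 [-92. -50.  91.]
 [-54.   2. 106.]
 [-19.  53. 124.]
 [-15.  54. 129.]]
```

Request:
{"api": "arm_command", "payload": {
  "deltas": [
    [-1, 0, 0.3, 1.5, 0],
    [-1, 0, 0, 2.2, 0],
    [-1, 0, 0, 2, 0],
    [-1, 0, 0, 1.1, 0],
    [-1, 0, 0, 0, 0],
    [-1, -0.6, 0, 0.7, 0],
    [-1, -0.8, 0, 0.7, 0],
    [-1, 0, 0, 0, 0]
  ],
  "newtons": 60
}}

```text
time: 24.98
tcp_pos: [572.1, -315.8, 294.5]
tcp_rot: [0.0, 0.692, 0.722, -0.0]
wrist_force: [-0.4, -0.3, -2.1]
gripper_width: 12.4
grip_force: 113.7
```

```bash
cat > sc.py <<'E'
from h import *
import sys
im,d,P=look("wrist",sys.argv[1]); s=bot.observe(); print(round(s["time"],2),np.round(s["tcp_pos"],1),np.round(s["wrist_force"],1))
a=np.deg2rad(92.8); ex=np.array([np.cos(a),np.sin(a)]); ey=np.array([-ex[1],ex[0]])
for q in silhouettes("wrist","scoop")[:1]:
    m=cv2.erode(q["mask"].astype(np.uint8),np.ones((1,1)))>0
    Q=P[m]-[567,-221,0]; D=np.c_[Q[:,:2]@ex,Q[:,:2]@ey,Q[:,2]]; D=D[np.isfinite(D[:,0])&(abs(D[:,1])<57)]
    for lo in range(-130,60,15):
        w=D[(D[:,0]>=lo)&(D[:,0]<lo+15)]
        if len(w)>20: print(lo,len(w),np.percentile(w[:,2],[2,50,90,98]).round(),np.percentile(w[:,1],[1,99]).round())
E
python3 sc.py l_wrist
```

```text
25.02 [ 572.1 -315.1  294.6] [-0.7  0.5 -2.6]
-130 22 [15. 24. 37. 39.] [-56.  57.]
-115 594 [ 3. 50. 72. 73.] [-53.  51.]
-100 3183 [ 28. 157. 178. 179.] [-52.  50.]
-85 300 [18. 25. 37. 43.] [-53.  52.]
-70 335 [15. 19. 29. 31.] [-53.  52.]
-55 349 [10. 14. 20. 22.] [-54.  52.]
-40 228 [ 4.  8. 11. 14.] [-52.  51.]
```

Request:
{"api": "arm_command", "payload": {
  "deltas": [
    [-1, 1, 0, 0, 0],
    [-1, 1, 0, 0.1, 0],
    [-1, -0.6, 0, 0.6, 0],
    [-1, -0.9, 0, 0.7, 0],
    [-1, -0.9, 0, 0.7, 0],
    [-1, -0.9, 0, 0.6, 0],
    [-1, 0, 0, 0, 0]
  ]
}}

```text
time: 25.95
tcp_pos: [573.0, -327.6, 267.9]
tcp_rot: [0.0, 0.692, 0.722, 0.0]
wrist_force: [1.5, -1.8, 2.6]
gripper_width: 12.5
grip_force: 109.8
```

```bash
python3 sc.py m_wrist
```

```text
26.0 [ 573.  -327.2  268.1] [ 0.2 -0.9  0.6]
-115 2189 [108. 133. 146. 148.] [-8.  5.]
-100 1393 [  5.  58. 102. 106.] [-51.  49.]
-85 185 [ 3. 10. 24. 25.] [-53.  51.]
-70 310 [ 5.  9. 21. 22.] [-54.  51.]
-55 239 [ 5.  8. 18. 19.] [-53.  50.]
-40 369 [ 4.  7. 15. 15.] [-54.  51.]
-25 352 [ 5.  7. 12. 13.] [-54.  51.]
-10 108 [5. 6. 7. 8.] [-47.  43.]
```

The scoop lies level on the dish floor again, so I'll release and lift away.

Request:
{"api": "arm_command", "payload": {
  "deltas": [
    [0, 0, 0, 0, 0],
    [1, 0, 0, 0, 0],
    [1, 0, 0, 0, 0],
    [1, 0, 0, 0, 0],
    [1, 0, 0, -3, 0],
    [1, 0, 0, -5, 0],
    [1, 0, 0, -5, 0],
    [1, 0, 0, 0, 0]
  ]
}}

```text
time: 27.05
tcp_pos: [573.3, -327.8, 401.7]
tcp_rot: [0.003, 0.692, 0.722, 0.001]
wrist_force: [0.4, -0.1, -1.4]
gripper_width: 85.6
grip_force: 0.0
```

```bash
python3 sc.py n_wrist; python3 st.py n2; python3 tub.py top side
```

```text
27.1 [ 572.9 -327.6  399.3] [ 0.6 -0.4 -0.8]
-130 266 [133. 145. 147. 148.] [-8.  7.]
-115 418 [  4. 118. 136. 139.] [-41.  16.]
-100 565 [ 3. 44. 90. 97.] [-52.  50.]
-85 170 [ 3.  7. 21. 23.] [-53.  51.]
-70 188 [ 3.  6. 19. 20.] [-53.  51.]
-55 156 [ 3.  6. 16. 18.] [-53.  51.]
-40 138 [ 4. 11. 15. 15.] [-54.  51.]
-25 119 [ 4.  7. 12. 13.] [-54.  51.]
-10 43 [4. 6. 8. 8.] [-47.  44.]
27.2 [ 572.5 -327.5  396.8] [ 0.5 -0.3 -0.3]
cap_red_c 0.51 [ 45 254] dish xyz [44.  5. 14.]
chip1_c 0.61 [ 75 230] dish xyz [ 9. 33. 14.]
27.4 [ 572.7 -327.6  396.6] [ 0.4  0.1 -0.6]
top cap_yellow_c 0.41 [118.8, 254.2] tub [ 143. -252.    4.] zmax 52.0
side cap_lilac_c 0.63 [266.9, 181.7] tub [28. 30. 22.] zmax 26.0
side cap_lilac_c 0.2 [278.0, 260.9] tub [-108.    4.   24.] zmax 27.0
```

View pics/n_wrist.png

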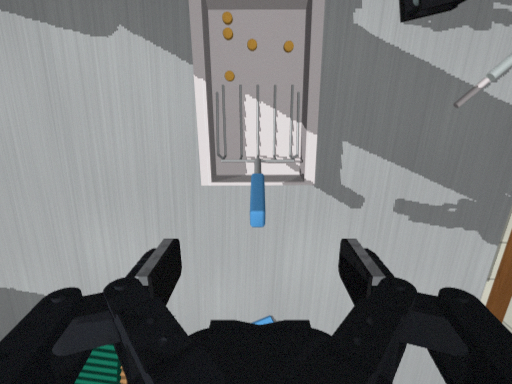

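The view shows all five chips on the dish floor around (17-76, 227-290), and the scoop lying level with the fingers clear of it. On to the keys, with the gripper shut.

Request:
{"api": "arm_command", "payload": {
  "deltas": [
    [-1, 5.4, -0.7, 0, 0],
    [-1, 5.4, -0.7, 0, 0],
    [-1, 5.4, -0.7, 0, 0],
    [-1, 5.4, -0.7, 0, 0],
    [-1, 5.4, -0.7, 0, 0],
    [-1, 5.4, -0.7, 0, 0],
    [-1, 5.4, -0.7, 0, 0],
    [-1, 5.4, -0.7, 0, 0]
  ]
}}

```text
time: 28.8
tcp_pos: [497.4, 103.1, 398.0]
tcp_rot: [0.0, 0.691, 0.722, 0.0]
wrist_force: [0.6, 0.8, -0.3]
gripper_width: -0.1
grip_force: 0.0
```

Request:
{"api": "arm_command", "payload": {
  "deltas": [
    [-1, 0, 0, 0, 0.18],
    [-1, 0, 0, 0, 0.18],
    [-1, 0, 0, 0, 0.18],
    [-1, 0, 0, 0, 0.18],
    [-1, 0, 0, 0, 0.18],
    [-1, 0, 0, 0, 0.18],
    [-1, 0, 0, 0, 0.18],
    [-1, 0, 0, 0, 0.18]
  ]
}}

```text
time: 29.8
tcp_pos: [497.9, 101.6, 397.8]
tcp_rot: [-0.0, 0.996, 0.084, 0.0]
wrist_force: [0.4, -0.2, -0.8]
gripper_width: -0.4
grip_force: 0.0
```

Request:
{"api": "arm_command", "payload": {
  "deltas": [
    [-1, 0, 0, 0, 0.13],
    [-1, 0, 0, 0, 0],
    [-1, 0, 0, 0, 0]
  ]
}}

```text
time: 30.18
tcp_pos: [497.8, 101.6, 397.8]
tcp_rot: [-0.0, 1.0, 0.024, 0.0]
wrist_force: [-0.5, -0.8, 0.2]
gripper_width: -0.2
grip_force: 0.0
```

```bash
python3 - <<'E'
from h import *
print(np.round(tool_T(),3).tolist())
for n in ["wrist","top","side"]:
    im,d,P=look(n)
    for k in ["key_green_top","key_blue_top","key_red_top"]:
        for r in silhouettes(n,k)[:2]:
            Q=P[r["mask"]]; Q=Q[Q[:,2]>63]
            if len(Q)>5: print(n,k,round(r["score"],2),np.round(r["position"]),len(Q),np.round((np.percentile(Q,3,axis=0)+np.percentile(Q,97,axis=0))/2),np.round(np.ptp(Q,axis=0)))
E
python3 tub.py wrist
```

```text
[[0.999, 0.048, 0.0, 497.836], [0.048, -0.999, 0.0, 101.582], [0.0, -0.0, -1.0, 397.768], [0.0, 0.0, 0.0, 1.0]]
wrist key_green_top 0.58 [189. 215.] 276 [486. 154.  66.] [22. 21.  6.]
wrist key_blue_top 0.6 [187. 256.] 275 [489. 108.  66.] [21. 21.  5.]
wrist key_blue_top 0.55 [127. 475.] 6 [ 567. -108.   63.] [119.  19.   1.]
wrist key_red_top 0.78 [185. 173.] 311 [484. 202.  66.] [23. 23.  6.]
wrist key_red_top 0.26 [186. 212.] 299 [486. 155.  66.] [22. 24.  6.]
side key_green_top 0.62 [277. 264.] 109 [484. 155.  66.] [22. 22.  5.]
side key_green_top 0.44 [297. 254.] 123 [482. 203.  66.] [22. 23.  6.]
side key_blue_top 0.45 [258. 274.] 90 [486. 108.  66.] [21. 22.  6.]
side key_red_top 0.43 [294. 252.] 123 [482. 203.  66.] [21. 23.  6.]
30.77 [497.9 101.5 397.7] [-0.  -1.   0.3]
wrist cap_lilac_c 0.79 [61.4, 179.8] tub [31. 27. 22.] zmax 26.0
wrist cap_red_c 0.94 [59.6, 154.4] tub [30. 52. 21.] zmax 26.0
wrist cap_yellow_c 0.93 [98.0, 160.5] tub [-7. 52. 21.] zmax 26.0
```

Request:
{"api": "arm_command", "payload": {
  "deltas": [
    [-1, -1, -5.4, 0, 0],
    [-1, 0, 0, 5, 0],
    [-1, 0, 0, 5, 0],
    [-1, 0, 0, 3.5, 0],
    [-1, 0, 0, 1, 0],
    [-1, 0, 0, 0, 0]
  ]
}}

```text
time: 31.72
tcp_pos: [485.6, 155.1, 253.0]
tcp_rot: [0.0, 1.0, 0.022, -0.0]
wrist_force: [0.8, -0.1, 0.5]
gripper_width: -0.4
grip_force: 0.0
```

Request:
{"api": "arm_command", "payload": {
  "deltas": [
    [-1, 0, 0, 0.8, 0],
    [-1, 0, 0, 0.6, 0],
    [-1, 0, 0, 0.6, 0],
    [-1, 0, 0, 0, 0],
    [-1, 0, 0, 0, 0]
  ]
}}

```text
time: 32.35
tcp_pos: [485.8, 155.1, 233.9]
tcp_rot: [-0.0, 1.0, 0.022, 0.001]
wrist_force: [-5.8, -2.2, 31.2]
gripper_width: -0.0
grip_force: 15.4
```

Request:
{"api": "arm_command", "payload": {
  "deltas": [
    [-1, 0, 0, -1.5, 0],
    [-1, 0, 0, -1.5, 0],
    [-1, 0, 0, 0, 0],
    [-1, 0, 4.7, 0, 0],
    [-1, 0, 0, 0, 0],
    [-1, 0, 0, 1, 0],
    [-1, 0, 0, 0, 0]
  ]
}}

```text
time: 33.22
tcp_pos: [487.2, 108.8, 251.7]
tcp_rot: [0.0, 1.0, 0.023, -0.001]
wrist_force: [0.0, 0.3, -0.6]
gripper_width: -0.1
grip_force: 0.0
```

Request:
{"api": "arm_command", "payload": {
  "deltas": [
    [-1, 0, 0, 0.8, 0],
    [-1, 0, 0, 0.6, 0],
    [-1, 0, 0, 0.6, 0],
    [-1, 0, 0, 0, 0],
    [-1, 0, 0, 0, 0]
  ]
}}

```text
time: 33.85
tcp_pos: [487.5, 108.5, 233.8]
tcp_rot: [-0.0, 1.0, 0.023, 0.0]
wrist_force: [-11.0, 0.7, 37.7]
gripper_width: 0.3
grip_force: 19.1
```

Request:
{"api": "arm_command", "payload": {
  "deltas": [
    [-1, 0, 0, -2, 0],
    [-1, 0, 0, -4, 0],
    [-1, 0, 0, -5, 0],
    [-1, 0, 0, -3, 0],
    [-1, 0, 0, 0, 0],
    [-1, 0, 0, 0, 0]
  ]
}}

```text
time: 34.6
tcp_pos: [487.4, 108.0, 372.0]
tcp_rot: [0.0, 1.0, 0.022, -0.0]
wrist_force: [-0.9, -0.1, -1.6]
gripper_width: 0.0
grip_force: 0.0
```

```bash
python3 tub.py wrist; python3 - <<'E'
from h import *
im,d,P=look("top")
r=silhouettes("top","scoop_grip")
if r: Q=P[r[0]["mask"]]; print(r[0]["score"],np.nanpercentile(Q,[3,97],axis=0).round())
for n in ["wrist","side"]:
    im,d,P=look(n)
    for k in ["key_green_top","key_blue_top"]:
        for r in silhouettes(n,k)[:1]: print(n,k,np.nanpercentile(P[r["mask"]][:,2],95))
E
```

```text
34.6 [487.4 108.  372. ] [-0.9 -0.1 -1.6]
wrist cap_red_c 0.93 [42.0, 152.1] tub [30. 52. 22.] zmax 26.0
wrist cap_yellow_c 0.63 [85.7, 157.9] tub [-8. 52. 21.] zmax 26.0
0.88 [[ 516. -349.    2.]
 [ 619. -229.  146.]]
wrist key_green_top 67.60396888963105
wrist key_blue_top 67.50965813152489
side key_green_top 67.92014905453685
```

Both keys are up, the caps are in the tub and the scoop is in the dish, so I'll hand the job in.

```bash
python3 -c "
from bench import bot; print(bot.job_done())"
```

```text
the job is handed in; nothing more can be done
None
```

I've handed the job in (no verdict came back): by the last camera checks the three caps are in the tub and the five chips and the level, released scoop are in the dish; I pressed green, then blue, never red, and touched no bystander.

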